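# Stack the boxed soaps in the keeper and clamp its stop

### The arm

A 6-joint arm with a two-finger parallel gripper is mounted at the origin on the work surface. World frame = base frame: x ahead of the robot, y to its left, z up, the work surface at z = 0. Lengths are in m, angles in degrees, forces in N, time in s.
With the tool pointing down it reaches from about 0.4 to 0.825 m from the base axis. Payload 7 kg.
Tool frame: the origin (TCP) lies between the finger pads; the fingertips stand 25 mm ahead of it and the grasp point (between the pads) lies 6 mm ahead of it (bot.tcp_to_tips is the distance from the TCP to the fingertips, in m); z points along the fingers, y is the line along which they close (so a half turn about z gives the same grasp; the last joint's range is limited). The gripper opens to 85 mm and grips with 20 to 120 N. Pads are 22 mm wide; open, the fingers measure 114 mm over their backs; the gripper's body (76 mm by 85 mm) begins 54 mm behind the grasp point. The pads swing forward as they close: fully open they stand 13 mm farther back than shut.
Start: joints at [87.439, 20.546, 0.682, 0, -70.136, -16.507], TCP at [0.221, 0.638, 0.256] pointing down, gripper open.
Joint ranges: [-176.03, 176.03], [-82.01, 121.73], [-58.28, 71.71], [-173.87, 95.51], [-174.79, -0.11], [-173.66, 173.66]. Speed limits (degrees/s): [136.94, 136.94, 172.46, 180, 180, 180].

### API

Orientations are given as [roll, pitch, yaw] about the fixed x, y, z axes, in that order (R = Rz(yaw) Ry(pitch) Rx(roll)).
In Python, from workcell import bot gives the robot as it stands. Calls block until the motion is done:
- bot.move_pose(position, orientation): joint-space move of the TCP to a pose.
- bot.movel(position, orientation=None, max_speed=0.15): straight line of the TCP; orientation=None keeps the orientation; max_speed is the mean speed in m/s.
- bot.set_joints(angles): joint-space move.
- bot.grip(opening, grasp_force=None): finger opening in m; grasp_force is the grip in N (None keeps the last); returns when the fingers have stopped.
- bot.pause(seconds).
- bot.inverse_kinematics(position, orientation): joint angles nearest the present ones, or None.
- bot.capture(name): name is "scene" or "side" or "wrist"; returns the picture (480x640x3 uint8, red, green, blue); there is no depth.
- bot.camera_model(name): a dict with "vertical_fov" (degrees; the focal length in pixels is half the picture's height over the tangent of half this angle, whatever the lens; pixels are square), "cx", "cy" (the principal point, pixels), "R" (3x3) and "t" (3): a world point X has camera coordinates R X + t. Camera axes: x right, y down, z forward; pixel columns grow to the right and rows downward; lengths in m; the calibration is good to about 2 mm. A picture is of the moment at which its call begins: read the wrist's pose just before it. camera_model takes no time and is no camera call; for the wrist camera it gives the pose at the moment of the call.
A pose or a line that the arm cannot do raises bot.IKError and nothing moves.
- bot.job_done(): hands the job in; it is judged then, once.
Trained networks look in the newest picture that a camera, given by its name, has taken for a name from the list of things; names that differ only in an ending like _2 or _b are one class to them, and where a whole thing is asked for, a point or a joint stands for the part that bears it (a point fixed in the world has none). Each returns a list of dicts, best first, with "p" (0 to 1); they miss things now and then, are a little off and sometimes report something else, mostly with a low value. They report only what shows in the picture. A call takes as long as a camera call. They do not tell look-alikes from the thing itself.
- bot.cut_out(label, camera): "region" (480x640 bool, what is visible of it) and "location" ([column, row] in pixels, amid what is visible of it).
- bot.landmark_of(label, camera): "location" ([column, row] in pixels: a listed point, or the origin of a listed thing).
Readings, each from a call of its own:
- bot.read_time_s(): time.
- bot.read_joints(): joint angles.
- bot.read_joint_velocities(): joint speeds.
- bot.read_joint_torque(): joint torques, N m.
- bot.read_tcp_pos(): TCP position.
- bot.read_ee_rot(): TCP orientation.
- bot.read_wrist_force(): force on the tool from outside, world axes, zero at the start.
- bot.read_ft_torque(): the same for the moment, N m.
- bot.read_opening(): finger opening in m.
- bot.read_gripper_force(): force on a finger pad.
Only numpy, scipy, OpenCV 4.12 (cv2) and the standard library are available. Lean on these libraries where they do the work, as an engineer would, in place of code of your own. Each camera call takes 0.05 s, during which the arm holds its last target. There are 200 camera calls.

### The job

Free the clamp knob of the carton keeper and slide its stop all the way back to the open end of the track. Stack every soap carton flat in one square column on the keeper's pad, lengthwise along the track, then slide the stop up until it just touches the column and turn the knob fully tight to lock it there. Leave the other things on the bench where they are.

Things in the scene. Friction and masses are not known exactly. Their poses are not given: they have to be found in the camera images.
- keeper: Carton keeper, fixed to the bench (place and yaw vary): aluminium plank 120 x 330 mm, 12 mm thick, with a guide rib along each long side (tops 18 mm above the bench). Origin under the pad's centre; z up, +y along the track towards its open end, x across. The plank reaches 70 mm to -y and 260 mm to +y. At -y a fixed end plate, top 60 mm above the bench, its face 52 mm from the origin.
- pad (a point): Centre of the top of the keeper's dark silicone pad (80 x 88 mm), 18 mm above the bench, level with the ribs; axes as keeper. The cartons are stacked here, long side along y; a carton centred on the pad leaves 8 mm to the end plate.
- stop_face (a point): Foot of the sliding stop's face, mid width, 18 mm above the bench; axes as keeper; the face looks to -y, to the pad. Upright aluminium plate 110 mm wide, 8 mm thick, top 70 mm above the bench, on a grey sled (116 mm wide, top 28 mm up) reaching 118 mm from the face to +y; the clamp knob stands 90 mm from the face. It starts over the pad. It is slid by its knob or its plate.
- stop (a joint): Position of the sliding stop, m, growing to the keeper's +y: 0 is the face 40 mm from the end plate (12 mm to -y of the pad's centre), 0.14 is all the way back at the open end (over 0.115 counts). It touches a carton centred on the pad at 0.056. Freed, it slides with about 2 N and stays where it is left; with the knob tight, friction holds it against over 35 N.
- clamp_grip (a point): Grip point of the clamp knob, on its vertical axis, 58 mm above the bench, 11 mm below the knob's top. The knob is a black bar 46 mm long, 12 mm thick, 26 mm high (its underside 15 mm above the sled); this frame turns with it: y along the bar, x across its flats, z up. When tight the bar lies along the track.
- clamp (a joint): Angle of the clamp knob, rad: 0 is fully tight; it grows counter-clockwise seen from above (loosening) to 1.4, fully free. The stop slides freely from about 0.8 up (which counts as freed; below 0.2 counts as tight). It takes up to about 0.17 N m and stays where it is left. Starts tight.
- carton0: Closed cardboard soap carton, 64 (x) x 88 (y) x 34 (z) mm, 0.1 to 0.17 kg, all alike; origin at its centre, z up (either large face may lie up). Starts flat on the bench; three to five cartons are there (the others are None).
- carton1: Closed cardboard soap carton, 64 (x) x 88 (y) x 34 (z) mm, 0.1 to 0.17 kg, all alike; origin at its centre, z up (either large face may lie up). Starts flat on the bench; three to five cartons are there (the others are None).
- carton2: Closed cardboard soap carton, 64 (x) x 88 (y) x 34 (z) mm, 0.1 to 0.17 kg, all alike; origin at its centre, z up (either large face may lie up). Starts flat on the bench; three to five cartons are there (the others are None).
- carton3: Closed cardboard soap carton, 64 (x) x 88 (y) x 34 (z) mm, 0.1 to 0.17 kg, all alike; origin at its centre, z up (either large face may lie up). Starts flat on the bench; three to five cartons are there (the others are None).
- carton4: Closed cardboard soap carton, 64 (x) x 88 (y) x 34 (z) mm, 0.1 to 0.17 kg, all alike; origin at its centre, z up (either large face may lie up). Starts flat on the bench; three to five cartons are there (the others are None).
- soap_rest: Bystander: round white ceramic soap rest, 110 mm across, 18 mm high, loose on the bench; origin under its centre.
- peg_a: Bystander: aluminium peg standing loose, 24 mm across, 60 mm high; origin under its centre.
- peg_b: Bystander: a second such peg. Beyond the work there are also a white drying rack, 210 mm high, 180 mm across, and a turquoise pail lid, 170 mm across, 14 mm high, both fixed.
There are look-alikes about, which are no part of the job. Leave any pink or purple look-alike of the carton1 alone. Leave any black look-alike of the carton3 alone.

How it is judged (in metres and radians):
On the way, in this order (a step that is already met when the one before it is completed fails the run):
1. the clamp knob is turned free (value of joint clamp above 0.8 rad), for 0.1 s.
2. the stop is slid back to the open end of the track (value of joint stop above 0.115 m), for 0.2 s.
3. every carton is in one square column on the pad, let go, the stop still clear of it (horizontal distance between each of carton0, carton1, carton2, carton3, carton4 and pad below 0.018 m and angle between the z axis of each of carton0, carton1, carton2, carton3, carton4 and the z axis of pad, either way round below 0.06 rad and angle between the y axis of each of carton0, carton1, carton2, carton3, carton4 and the y axis of pad, either way round below 0.12 rad and linear speed of each of carton0, carton1, carton2, carton3, carton4 below 0.02 m/s and height (world z) of each of carton0, carton1, carton2, carton3, carton4 below 0.177 m and contact force between the fingers and carton0 below 0.1 N and horizontal distance between carton0 and carton1 below 0.01 m and horizontal distance between each of carton0, carton1 and carton2 below 0.01 m and horizontal distance between each of carton0, carton1, carton2 and carton3 below 0.01 m and horizontal distance between each of carton0, carton1, carton2, carton3 and carton4 below 0.01 m and contact force between the fingers and carton1 below 0.1 N and contact force between the fingers and carton2 below 0.1 N and contact force between the fingers and carton3 below 0.1 N and contact force between the fingers and carton4 below 0.1 N and value of joint stop above 0.075 m), for 0.3 s.
4. the stop is slid up to the column (horizontal distance between stop_face and carton0 below 0.054 m and horizontal distance between stop_face and carton1 below 0.054 m and horizontal distance between stop_face and carton2 below 0.054 m and horizontal distance between stop_face and carton3 below 0.054 m and horizontal distance between stop_face and carton4 below 0.054 m), for 0.1 s.
At the end, for the whole second after the job is handed in: All cartons flat (0.06 rad), at rest in one column, within 10 mm of one another in plan and 18 mm of the pad's centre, lengthwise along the track (0.12 rad); stop face within 54 mm of each carton's centre in plan (half length 44 mm); knob tight (below 0.2 rad) (all of step 4 and horizontal distance between each of carton0, carton1, carton2, carton3, carton4 and pad below 0.018 m and angle between the z axis of each of carton0, carton1, carton2, carton3, carton4 and the z axis of pad, either way round below 0.06 rad and angle between the y axis of each of carton0, carton1, carton2, carton3, carton4 and the y axis of pad, either way round below 0.12 rad and linear speed of each of carton0, carton1, carton2, carton3, carton4 below 0.02 m/s and height (world z) of each of carton0, carton1, carton2, carton3, carton4 below 0.177 m and contact force between the fingers and carton0 below 0.1 N and horizontal distance between carton0 and carton1 below 0.01 m and horizontal distance between each of carton0, carton1 and carton2 below 0.01 m and horizontal distance between each of carton0, carton1, carton2 and carton3 below 0.01 m and horizontal distance between each of carton0, carton1, carton2, carton3 and carton4 below 0.01 m and contact force between the fingers and carton1 below 0.1 N and contact force between the fingers and carton2 below 0.1 N and contact force between the fingers and carton3 below 0.1 N and contact force between the fingers and carton4 below 0.1 N and value of joint clamp below 0.2 rad and velocity of joint stop below 0.005 m/s); the robot touches nothing.
It fails at once if a bystander is moved more than 3 cm (distance of any of soap_rest, peg_a, peg_b from where it was at the start of the episode above 0.03 m).
Of carton0, carton1, carton2, carton3, carton4 only 3 to 5 are there at a start; the rules pass over those that are not, and their reading is None.
At some moment in a run one of carton0, carton1, carton2, carton3, carton4 may be knocked a few centimetres aside while the robot is not near it.
Once in a run the grip may slacken for a moment while it holds something.
It also fails if it takes over 210 s, if anything falls off the work surface, if the arm or the gripper's body presses on something with over 40 N, if the wrist force passes 120 N, or if a joint passes its speed limit or range.

## Working session

There is one attempt and no reset: what is moved stays moved. The work goes in short steps, each a Python script; the robot and the scene stay as the last script left them, time stands still between calls to the robot, and variables do not carry over. Pictures are saved under pics/ and viewed, at most 14 in all, crops included, and the job is handed in when it is done.

```bash
ls; mkdir -p pics; cat > h.py <<'E'
import numpy as np, cv2
from workcell import bot
def cap(c,name=None):
    im=bot.capture(c)
    if name: cv2.imwrite(f'pics/{name}.png',im[:,:,::-1])
    return im
def ray(c,uv,z,m=None):
    m=m or bot.camera_model(c); f=240/np.tan(np.radians(m['vertical_fov'])/2)
    R=np.array(m['R']);t=np.array(m['t'])
    d=R.T@np.array([(uv[0]-m['cx'])/f,(uv[1]-m['cy'])/f,1.]); o=-R.T@t
    return o+d*(z-o[2])/d[2]
def proj(c,X,m=None):
    m=m or bot.camera_model(c); f=240/np.tan(np.radians(m['vertical_fov'])/2)
    p=np.array(m['R'])@np.array(X)+np.array(m['t']); return np.array([m['cx']+f*p[0]/p[2],m['cy']+f*p[1]/p[2]])
E
python3 - <<'E'
from h import *
for c in('scene','side'):
    cap(c,c+'0'); m=bot.camera_model(c); print(c,m)
    for l in ('keeper','pad','stop_face','clamp_grip','carton0','soap_rest','peg_a'):
        print(l,[(np.round(d['location']),round(d['p'],2)) for d in bot.landmark_of(l,c)])
print(bot.read_ee_rot(),bot.read_tcp_pos(),bot.read_time_s())
E
```

```text
pics
scene {'vertical_fov': 49.18892885899485, 'cx': 311.1287504067544, 'cy': 242.7956931305808, 'R': array([[-0.54380683,  0.83919004,  0.00584884],
       [ 0.47025345,  0.31048847, -0.82611053],
       [-0.69507973, -0.44649411, -0.56347776]]), 't': array([ 0.37656458, -0.14810359,  1.33358893])}
keeper [(array([399., 325.]), 0.59)]
pad [(array([397., 316.]), 0.65)]
stop_face [(array([408., 319.]), 0.63)]
clamp_grip [(array([459., 331.]), 0.77)]
carton0 [(array([261., 219.]), 0.91), (array([242., 272.]), 0.75), (array([113., 284.]), 0.7), (array([320., 242.]), 0.69), (array([187., 251.]), 0.62), (array([311., 202.]), 0.58)]
soap_rest [(array([296., 390.]), 0.88)]
peg_a [(array([408., 446.]), 0.73), (array([373., 418.]), 0.69)]
side {'vertical_fov': 53.11620214933449, 'cx': 315.9763167750255, 'cy': 249.6165491921019, 'R': array([[ 0.80211231, -0.59713741,  0.00653814],
       [-0.45825733, -0.62250623, -0.63441801],
       [ 0.38290476,  0.50587834, -0.77296251]]), 't': array([-0.47052297,  0.22917426,  1.03815414])}
keeper []
pad [(array([288., 213.]), 0.72)]
stop_face [(array([283., 212.]), 0.77)]
clamp_grip [(array([268., 181.]), 0.55)]
carton0 [(array([420., 320.]), 0.8), (array([474., 300.]), 0.77), (array([300., 293.]), 0.71), (array([281., 360.]), 0.71), (array([343., 344.]), 0.7), (array([378., 282.]), 0.69)]
soap_rest [(array([363., 199.]), 0.94)]
peg_a [(array([323., 165.]), 0.44)]
[-1.79999311e+02  3.60459657e-04 -1.90642139e+01] [0.22050557 0.63793603 0.25631435] 0.8
```

View pics/scene0.png

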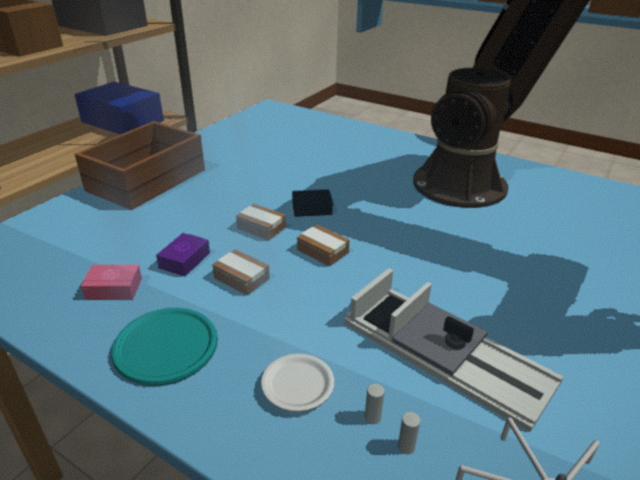

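View pics/side0.png

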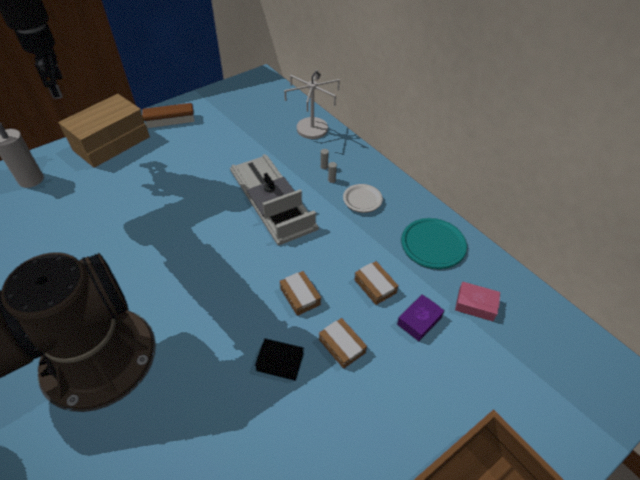

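```bash
python3 - <<'E'
from h import *
P={'scene':{'pad':((397,316),.018),'sf':((408,319),.018),'cl':((459,331),.058),'rest':((296,390),0),'pa':((408,446),0),'pb':((373,418),0)},
'side':{'pad':((288,213),.018),'sf':((283,212),.018),'cl':((268,181),.058),'rest':((363,199),0),'pa':((323,165),0)}}
for c in P:
    for k,(uv,z) in P[c].items(): print(c,k,ray(c,uv,z).round(3))
for c,L in (('scene',[(261,219),(242,272),(113,284),(320,242),(187,251),(311,202)]),('side',[(420,320),(474,300),(300,293),(281,360),(343,344),(378,282)])):
    for uv in L: print(c,uv,ray(c,uv,.017).round(3))
E
```

```text
scene pad [0.556 0.087 0.018]
scene sf [0.553 0.106 0.018]
scene cl [0.577 0.197 0.058]
scene rest [0.77  0.023 0.   ]
scene pa [0.766 0.204 0.   ]
scene pb [0.751 0.143 0.   ]
side pad [0.562 0.093 0.018]
side sf [0.554 0.104 0.018]
side cl [0.566 0.192 0.058]
side rest [0.772 0.028 0.   ]
side pa [0.769 0.209 0.   ]
scene (261, 219) [ 0.432 -0.301  0.017]
scene (242, 272) [ 0.605 -0.214  0.017]
scene (113, 284) [ 0.764 -0.39   0.017]
scene (320, 242) [ 0.436 -0.144  0.017]
scene (187, 251) [ 0.611 -0.35   0.017]
scene (311, 202) [ 0.308 -0.25   0.017]
side (420, 320) [ 0.614 -0.355  0.017]
side (474, 300) [ 0.753 -0.391  0.017]
side (300, 293) [ 0.439 -0.136  0.017]
side (281, 360) [ 0.308 -0.251  0.017]
side (343, 344) [ 0.437 -0.299  0.017]
side (378, 282) [ 0.607 -0.22   0.017]
```

The pictures show three real cartons (brown with a white label), at about (0.435,-0.30), (0.606,-0.217) and (0.437,-0.14). The purple, pink and black boxes are look-alikes. The keeper's yaw is about -10° and its knob is at about (0.571,0.195). Next I'll use the wrist camera to refine these.

```bash
python3 - <<'E'
from h import *
m=bot.camera_model('wrist');R=np.array(m['R']);print('cam',(-R.T@m['t']).round(3),R[2].round(2),m['vertical_fov'])
for yaw in (80,-100): print(yaw,bot.inverse_kinematics([.571,.195,.3],[180,0,yaw]))
bot.move_pose([.565,.15,.33],[180,0,-100])
m=bot.camera_model('wrist');R=np.array(m['R']);print('cam',(-R.T@m['t']).round(3),R[2].round(2))
cap('wrist','w1')
for l,z in (('pad',.018),('stop_face',.018),('clamp_grip',.058),('keeper',0)):
    for d in bot.landmark_of(l,'wrist'): print(l,d['p'],np.round(d['location']),ray('wrist',d['location'],z).round(4))
print(bot.read_joints(),bot.read_time_s())
E
```

```text
cam [0.299 0.61  0.374] [-0.3   0.1  -0.95] 60.32959921793444
80 [ 37.38990894  12.43050086  -4.88687112   0.         -72.68262801
 132.61009106]
-100 [ 37.38990894  12.43050086  -4.88687112   0.         -72.68262801
 -47.38990894]
cam [0.551 0.069 0.448] [ 0.05  0.31 -0.95]
pad 0.57 [324. 122.] [0.5554 0.0892 0.018 ]
stop_face 0.57 [325. 142.] [0.5578 0.1082 0.018 ]
stop_face 0.44 [107.  91.] [0.7598 0.0234 0.018 ]
clamp_grip 0.66 [326. 235.] [0.5715 0.1935 0.058 ]
clamp_grip 0.39 [322. 121.] [0.5564 0.0861 0.058 ]
keeper 0.7 [323. 120.] [0.5565 0.0869 0.    ]
[ 3.40736839e+01  9.84117753e+00 -4.31549999e+00 -2.01927629e-05
 -7.58572937e+01 -4.40187431e+01] 3.2083
```

View pics/w1.png

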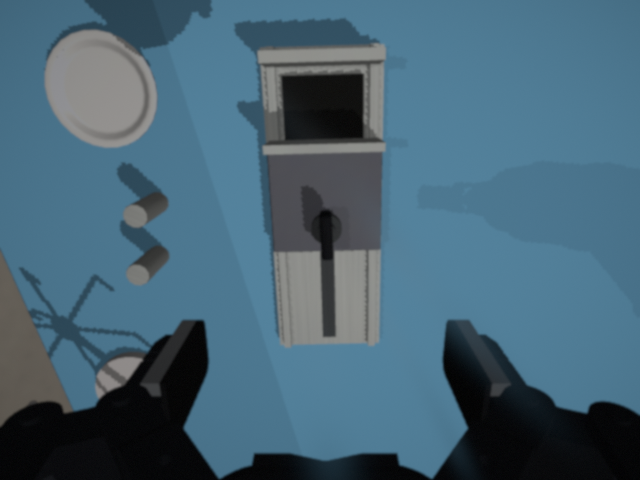

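The wrist view shows the keeper upright in the picture: end plate at the top (rows 45-60), stop plate at row 148, knob at (326,235), open-end corners at (280,346) and (381,345). I'll compute the yaw from these edges.

```bash
python3 - <<'E'
from h import *
im=cv2.imread('pics/w1.png'); 
q={'openL':((280,345),.018),'openR':((379,344),.018),'stopL':((263,149),.07),'stopR':((385,147),.07),'endL':((258,50),.06),'endR':((385,44),.06)}
P={k:ray('wrist',u,z) for k,(u,z) in q.items()}
for k,v in P.items(): print(k,v.round(4))
mid={k:(P[k+'L']+P[k+'R'])/2 for k in('open','stop','end')}
print({k:v.round(4) for k,v in mid.items()},[np.linalg.norm(P[k+'L']-P[k+'R']).round(4) for k in mid])
for a,b in(('stop','open'),('end','open'),('end','stop')):
    d=mid[b]-mid[a]; print(a,b,np.degrees(np.arctan2(-d[0],d[1])))
# sled / plank outlines by cut_out
for l in('keeper','stop_face'):
    for d in bot.cut_out(l,'wrist')[:1]:
        c=max(cv2.findContours(d['region'].astype(np.uint8),0,1)[0],key=cv2.contourArea)[:,0]
        W=np.array([ray('wrist',p,.018)[:2] for p in c]); r=cv2.minAreaRect((W*1000).astype(np.float32)); print(l,d['p'],r)
E
```

```text
openL [0.6524 0.3334 0.018 ]
openR [0.535  0.3527 0.018 ]
stopL [0.6131 0.0997 0.07  ]
stopR [0.5048 0.1169 0.07  ]
endL [0.6006 0.0183 0.06  ]
endR [0.4926 0.0324 0.06  ]
{'open': array([0.5937, 0.343 , 0.018 ]), 'stop': array([0.5589, 0.1083, 0.07  ]), 'end': array([0.5466, 0.0253, 0.06  ])} [np.float64(0.1189), np.float64(0.1096), np.float64(0.1089)]
stop open -8.42530074942627
end open -8.437697256998225
end stop -8.472769651152067
stop_face 0.62 ((567.915283203125, 169.51141357421875), (132.85203552246094, 124.88086700439453), 82.09477996826172)
```

Yaw comes out at -8.45° from all three edge pairs, and the pad at (0.5555,0.0858). The 110 mm widths check out, and the stop is at about 0.031. Next: free the knob and slide the stop back.

```bash
cat >> h.py <<'E'
TH=-8.45; U=np.array([-np.sin(np.radians(TH)),np.cos(np.radians(TH))]); PAD=np.array([.5555,.0858])
def K(s,z,w=0): # keeper point: s along track, w across
    p=PAD+s*U+w*np.array([U[1],-U[0]]); return [p[0],p[1],z]
def st(): print('t',round(bot.read_time_s(),1),'tcp',np.round(bot.read_tcp_pos(),4),'open',round(bot.read_opening(),4),'F',np.round(bot.read_wrist_force(),1),'M',np.round(bot.read_ft_torque(),2),'g',round(bot.read_gripper_force(),1))
E
python3 - <<'E'
from h import *
y0=TH-90
bot.move_pose(K(.109,.16),[180,0,y0]); bot.grip(.05)
bot.movel(K(.109,.064),[180,0,y0]); bot.grip(.0,60); st()
for a in (25,50,78):
    bot.move_pose(K(.109,.064),[180,0,y0+a]); st()
bot.movel(K(.216,.064),max_speed=.08); st()
cap('scene','s2')
E
```

```text
t 5.7 tcp [0.5717 0.194  0.0653] open 0.0145 F [-2.8  0.4  5.3] M [ 0.32  1.24 -0.02] g 58.5
t 6.2 tcp [0.5718 0.194  0.0652] open 0.0144 F [-2.2  0.9  6.1] M [0.25 0.89 0.1 ] g 58.5
t 6.7 tcp [0.5719 0.1941 0.0652] open 0.0141 F [-2.3  1.2  6.2] M [0.31 0.95 0.12] g 58.7
t 7.2 tcp [0.572  0.1942 0.0652] open 0.0144 F [-1.9  1.5  5.8] M [0.46 0.87 0.07] g 58.7
t 8.7 tcp [0.5877 0.3    0.0652] open 0.0142 F [-1.7  1.2  4.1] M [0.25 0.6  0.03] g 58.6
```

View pics/s2.png

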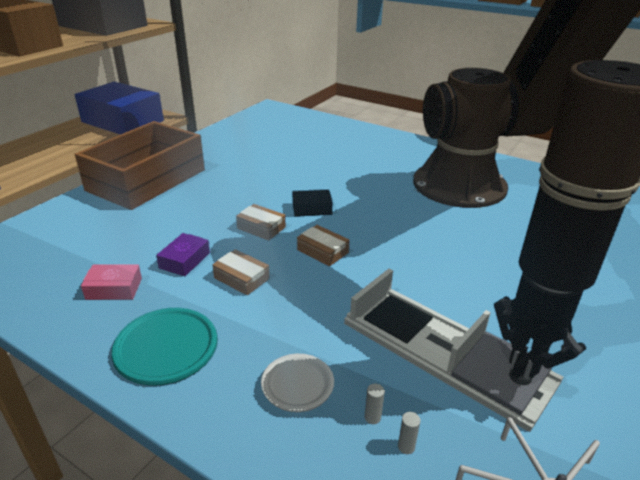

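The stop is at the open end and the pad is clear. I'll release the knob and measure the cartons by fitting their silhouettes.

```bash
cat >> h.py <<'E'
from scipy.optimize import minimize
def sil(c,m,x,y,yaw,zb=0,h=.034):
    a=np.radians(yaw);C=[]
    for sx in(-.032,.032):
        for sy in(-.044,.044):
            for z in(zb,zb+h): C.append(proj(c,[x+sx*np.cos(a)-sy*np.sin(a),y+sx*np.sin(a)+sy*np.cos(a),z],m))
    im=np.zeros((480,640),np.uint8)
    hull=cv2.convexHull(np.array(C,np.float32))
    cv2.fillConvexPoly(im,np.round(hull*16).astype(np.int32),1,shift=4); return im>0
def fit(c,m,reg,zb=0):
    ctr=np.argwhere(reg).mean(0)[::-1]; p=ray(c,ctr,zb+.017,m)
    def cost(v):
        s=sil(c,m,v[0],v[1],v[2],zb); return 1-(s&reg).sum()/(s|reg).sum()
    best=None
    for a in range(-90,90,30):
        r=minimize(cost,[p[0],p[1],a],method='Nelder-Mead',options=dict(initial_simplex=[[p[0],p[1],a],[p[0]+.01,p[1],a],[p[0],p[1]+.01,a],[p[0],p[1],a+20]],xatol=1e-4,fatol=1e-4))
        if best is None or r.fun<best.fun: best=r
    x,y,a=best.x; return x,y,(a+90)%180-90,1-best.fun
def cartons(c,zb=0,name=None):
    m=bot.camera_model(c); im=cap(c,name); out=[]
    for d in bot.cut_out('carton0',c):
        r=d['region']
        if d['p']<.3 or r.sum()<300: continue
        col=im[r].mean(0); out.append((*fit(c,m,r,zb),d['p'],col))
    return out
E
python3 - <<'E'
from h import *
bot.grip(.05); bot.movel(K(.216,.15),max_speed=.3); print(bot.tcp_to_tips)
bot.move_pose([.50,-.22,.38],[180,0,-90]); print(bot.read_time_s())
for o in cartons('wrist',0,'w3'): print(np.round(o[:5],4),o[5].round())
for o in cartons('scene'): print('sc',np.round(o[:5],4),o[5].round())
for d in bot.landmark_of('stop_face','scene'): print(d['p'],ray('scene',d['location'],.018))
E
```

```text
0.025
11.7167
[ 0.4415 -0.1355 -7.0092  0.964   0.98  ] [131. 123. 117.]
[ 0.7589 -0.3996 33.1639  0.976   0.79  ] [108.  57.  75.]
[ 0.6041 -0.2185 -5.2932  0.9667  0.65  ] [137. 124. 113.]
[  0.6216  -0.3511 -81.1723   0.9759   0.62  ] [ 83.  40. 114.]
sc [ 0.7591 -0.3975 33.9238  0.9646  0.84  ] [104.  64.  80.]
sc [  0.6198  -0.3502 -80.0513   0.9669   0.81  ] [ 70.  44. 103.]
sc [ 0.6035 -0.2174 -5.8085  0.9461  0.78  ] [128. 126. 120.]
sc [ 0.3052 -0.2482 32.4873  0.9279  0.7   ] [22. 32. 38.]
sc [ 0.4404 -0.1343 -6.8579  0.9633  0.69  ] [127. 120. 109.]
sc [  0.7248   0.112  -69.2822   0.2182   0.58  ] [101. 110. 109.]
sc [ 0.4377 -0.2959  1.3646  0.9244  0.55  ] [117. 118. 114.]
0.85 [0.57313976 0.21265071 0.018     ]
```

View pics/w3.png

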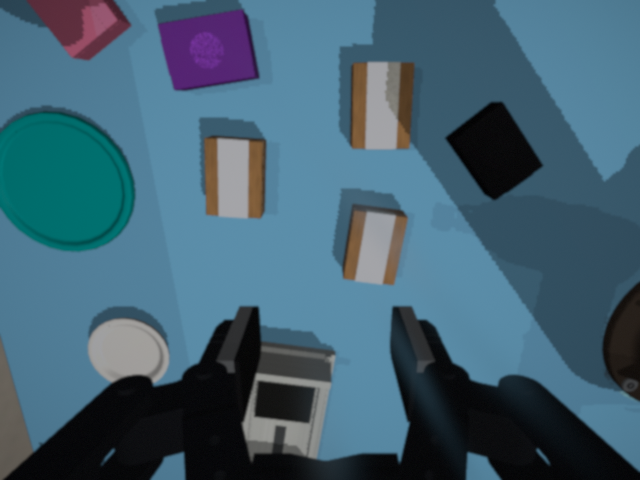

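Three cartons: A (0.441,-0.135), B (0.604,-0.218) and C at pixel (382,105), about (0.438,-0.296). The fits score well, so I'll pick and place the first one, B.

```bash
cat >> h.py <<'E'
H0=.034
def nearest(obs,xy):
    obs=[o for o in obs if o[3]>.85]
    return min(obs,key=lambda o:np.hypot(o[0]-xy[0],o[1]-xy[1]))
def pick(xy,yaw=-90,view=True):
    bot.grip(.085,40)
    bot.move_pose([xy[0],xy[1],.26],[180,0,yaw])
    obs=cartons('wrist'); o=nearest(obs,xy); print('fit',np.round(o[:5],4),o[5].round())
    assert np.hypot(o[0]-xy[0],o[1]-xy[1])<.08 and o[5][0]>o[5][2]-5
    x,y,a=o[:3]
    bot.move_pose([x,y,.12],[180,0,a-90]); bot.movel([x,y,H0],max_speed=.12); bot.grip(.03,45); st()
    bot.movel([x,y,.24],max_speed=.2); st()
def place(n,s=.002):
    yaw=TH-90; zt=.018+n*.034+H0
    bot.move_pose(K(s,max(.24,zt+.06)),[180,0,yaw]); st()
    bot.movel(K(s,zt+.02),[180,0,yaw],max_speed=.15); bot.movel(K(s,zt+.001),max_speed=.03); st()
    bot.grip(.085); bot.movel(K(s,zt+.06),max_speed=.12); bot.move_pose(K(s,.33),[180,0,yaw]); 
    for o in cartons('wrist',.018+n*.034,f'place{n}_{int(bot.read_time_s())}'): 
        d=np.array(o[:2])-PAD; print('placed? across',(d@[U[1],-U[0]]).round(4),'along',(d@U).round(4),'dyaw',round(o[2]-TH,1),np.round(o[3:5],2))
    st()
E
python3 - <<'E'
from h import *
pick((.604,-.218)); place(0)
E
```

```text
fit [ 0.604  -0.2182 -3.4426  0.9652  0.56  ] [130. 119. 110.]
t 15.0 tcp [ 0.6048 -0.2183  0.0352] open 0.063 F [-0.4  1.3  6.4] M [ 0.38  0.34 -0.06] g 50.4
t 16.2 tcp [ 0.6033 -0.218   0.2385] open 0.0632 F [ 0.1  0.  -1.4] M [-0.06  0.02  0.  ] g 49.6
t 17.4 tcp [0.556  0.0872 0.2398] open 0.0629 F [ 0.9 -0.2 -1.5] M [-0.04  0.   -0.03] g 49.5
t 19.4 tcp [0.5554 0.0876 0.0533] open 0.0629 F [-3.2  0.5  7.1] M [ 0.03  1.23 -0.01] g 50.5
placed? across -0.0074 along -0.0035 dyaw 1.7 [0.96 0.67]
t 21.4 tcp [0.5553 0.0877 0.3281] open 0.0851 F [ 0.6  0.5 -0.3] M [ 0.04  0.05 -0.01] g 0.0
```

```bash
python3 - <<'E'
from h import *
for o in cartons('scene',.018): 
        d=np.array(o[:2])-PAD; print('sc across',(d@[U[1],-U[0]]).round(4),'along',(d@U).round(4),'dyaw',round(o[2]-TH,1),np.round(o[3:5],2))
E
ls pics
```

```text
sc across 0.2815 along -0.4246 dyaw 47.9 [0.9  0.96]
sc across -0.0629 along -0.2208 dyaw -4.1 [0.92 0.84]
sc across -0.0106 along -0.0062 dyaw 1.7 [0.92 0.79]
sc across -0.1763 along -0.3482 dyaw 42.9 [0.89 0.72]
sc across 0.1408 along -0.4003 dyaw -69.1 [0.89 0.65]
sc across -0.0421 along -0.3765 dyaw 3.5 [0.91 0.59]
place0_21.png
s2.png
scene0.png
side0.png
w1.png
w3.png
```

```bash
cp pics/place0*.png pics/p0.png
```

```text
(no output)
```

View pics/p0.png

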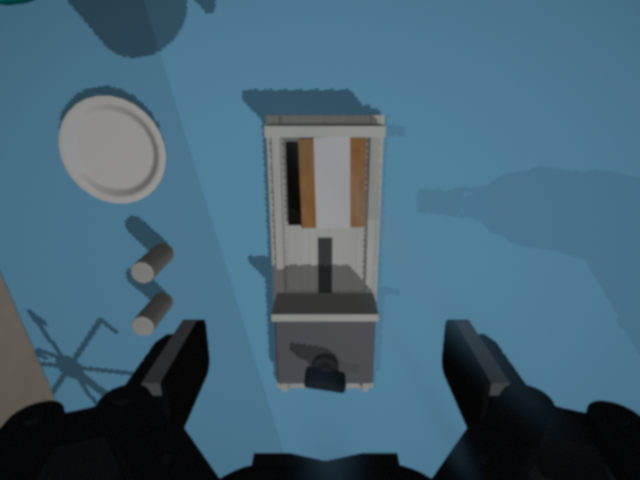

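The placed carton sits about 7 mm off towards -x: its edges are at columns 299-365, against a plank centre at 326. I'll re-grip it to centre it, which also shows whether letting go shifts it.

```bash
cat >> h.py <<'E'
def look(n,s=.002,name=None):
    bot.move_pose(K(s,.33),[180,0,TH-90])
    for o in cartons('wrist',.018+n*.034,name):
        d=np.array(o[:2])-PAD; 
        if np.linalg.norm(d)<.1: print('across',(d@[U[1],-U[0]]).round(4),'along',(d@U).round(4),'dyaw',round(o[2]-TH,1),np.round(o[3:5],2))
E
python3 - <<'E'
from h import *
s=.004
bot.movel(K(s,.12),max_speed=.25); bot.movel(K(s,.053),max_speed=.12); bot.grip(.03,30);st()
bot.movel(K(s,.055),max_speed=.03)
# pull it along +y to clear the end plate
bot.movel(K(s+.004,.055),max_speed=.03); bot.movel(K(s+.004,.053),max_speed=.03); st()
bot.grip(.075); print(bot.read_opening())
bot.grip(.085); bot.movel(K(s,.12),max_speed=.12); look(0,name='p0b')
E
```

```text
t 23.5 tcp [0.5566 0.09   0.0541] open 0.0635 F [-2.7  0.5  6. ] M [ 0.13  0.9  -0.04] g 33.5
t 24.3 tcp [0.5569 0.0939 0.054 ] open 0.0635 F [-5.   0.7 10.2] M [ 0.37  1.76 -0.01] g 34.8
0.07500982808652701
across 0.0001 along -0.0019 dyaw -1.4 [0.97 0.96]
```

View pics/p0b.png

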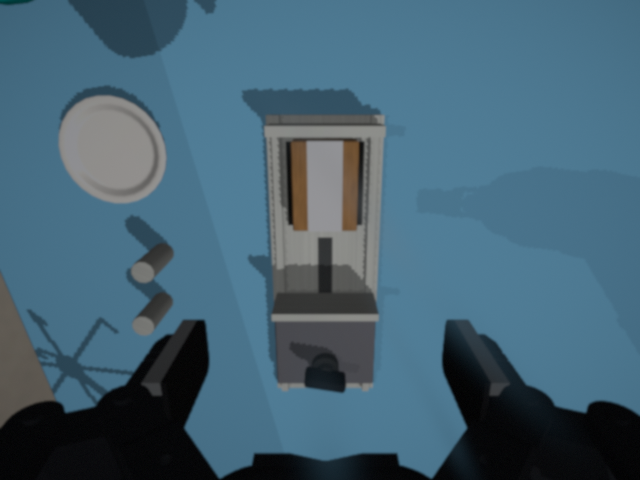

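It's centred now (edges at columns 291-362, about the plank's centre). Next, carton A, opening the fingers gently in steps.

```bash
sed -i 's/    bot.grip(.085); bot.movel(K(s,zt+.06),max_speed=.12)/    [bot.grip(g) for g in (.067,.071,.078,.085)]; bot.movel(K(s,zt+.06),max_speed=.12)/' h.py
python3 - <<'E'
from h import *
e=(ray('wrist',(325,231),.052)[:2]-PAD)@U; print('near edge along',e,'-> centre',e-.044)
pick((.441,-.135)); place(1,.003); 
E
cp pics/place1_*.png pics/p1.png
```

```text
near edge along 0.04202485199577067 -> centre -0.001975148004229328
fit [ 0.4413 -0.1352 -7.1641  0.9753  0.81  ] [123. 112. 104.]
t 29.7 tcp [ 0.442  -0.1351  0.035 ] open 0.0628 F [-1.3  0.5  7. ] M [ 0.25  0.53 -0.04] g 48.6
t 30.9 tcp [ 0.4405 -0.1351  0.2389] open 0.0627 F [ 0.  -0.3 -2.2] M [-0.    0.03  0.01] g 49.6
t 31.8 tcp [0.5556 0.0885 0.2393] open 0.0632 F [ 0.5 -0.5 -1.3] M [-0.04 -0.04 -0.05] g 49.6
t 33.7 tcp [0.5556 0.0887 0.0871] open 0.063 F [-2.6  0.3  5.2] M [-0.12  1.2   0.02] g 50.2
placed? across 0.0004 along -0.0048 dyaw 1.6 [0.07 0.84]
placed? across -0.0004 along 0.0031 dyaw 0.1 [0.98 0.74]
t 36.1 tcp [0.5554 0.0887 0.3282] open 0.0848 F [ 0.6  0.6 -0.1] M [0.03 0.   0.05] g 0.0
```

View pics/p1.png

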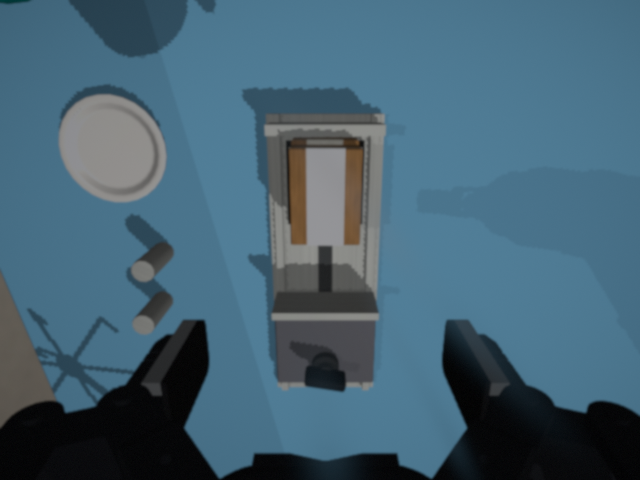

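The second carton is straight at +3 mm along the track, with the lower one at about -2 mm. That's within tolerance, so on to the third at 0 mm.

```bash
python3 - <<'E'
from h import *
pick((.438,-.296)); place(2,.001)
for o in cartons('scene',0,'s5'): print('sc',np.round(o[:5],3),o[5].round())
E
cp pics/place2_*.png pics/p2.png
```

```text
fit [ 0.4393 -0.2962  0.3671  0.9748  0.79  ] [118. 108.  97.]
t 39.7 tcp [ 0.44   -0.2964  0.0351] open 0.0632 F [-0.9  0.2  5.5] M [ 0.36  0.29 -0.02] g 49.2
t 40.9 tcp [ 0.4386 -0.2959  0.2388] open 0.0631 F [-0.7 -0.6 -1. ] M [-0.01  0.02  0.  ] g 49.5
t 42.4 tcp [0.5555 0.086  0.2398] open 0.0627 F [-0.5  0.1 -1.5] M [-0.03 -0.    0.  ] g 49.4
t 44.0 tcp [0.5554 0.0867 0.1212] open 0.0629 F [-3.2 -0.5  5.5] M [-0.07  1.13  0.  ] g 50.2
placed? across 0.0004 along 0.1295 dyaw 90.0 [0.84 0.66]
placed? across -0.0002 along 0.0012 dyaw 0.0 [0.98 0.57]
placed? across 0.0 along -0.008 dyaw -0.0 [0.06 0.56]
t 46.3 tcp [0.555  0.0866 0.3283] open 0.0853 F [-0.6  0.7 -0.4] M [-0.05 -0.02  0.04] g 0.0
sc [  0.5     0.071 -11.05    0.486   0.94 ] [80. 69. 57.]
sc [  0.452   0.05  -10.591   0.804   0.93 ] [134. 125. 112.]
sc [ 0.306 -0.249 35.236  0.94   0.91 ] [22. 35. 42.]
sc [  0.538   0.079 -11.35    0.397   0.9  ] [72. 60. 48.]
sc [ 0.759 -0.397 33.218  0.969  0.82 ] [145.  90. 112.]
```

View pics/p2.png

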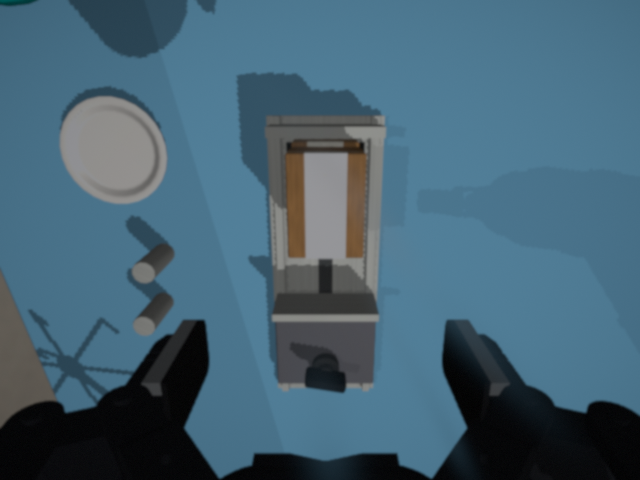

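View pics/s5.png

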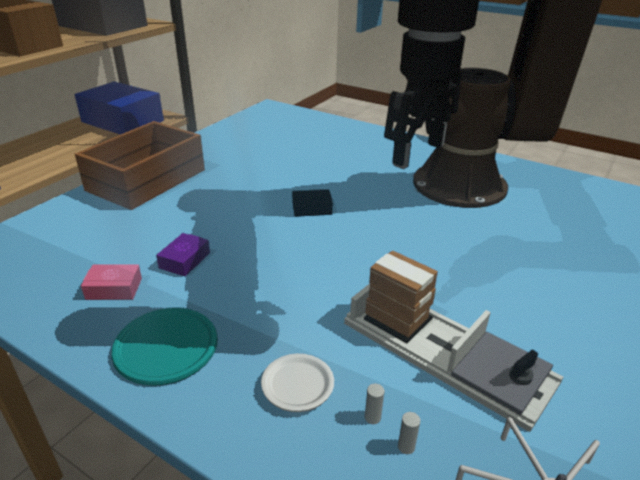

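The column is square, and the bystanders and look-alikes haven't moved. The knob is where I left it, so I'll slide the stop up with a force check, then tighten.

```bash
python3 - <<'E'
from h import *
y0=TH-90; Y=y0+78
bot.move_pose(K(.216,.2),[180,0,Y]); bot.grip(.05)
bot.movel(K(.216,.064),[180,0,Y],max_speed=.12); bot.grip(0,60); st()
bot.movel(K(.146,.064),max_speed=.06); bot.pause(.2)
for s in np.arange(.144,.1355,-.001):
    bot.movel(K(s,.064),max_speed=.02)
    f=np.mean([bot.read_wrist_force() for _ in range(5)],0); p=np.array(bot.read_tcp_pos()[:2]); print(s.round(4),'F along',(f[:2]@U).round(2),'s',((p-PAD)@U).round(4))
st()
for a in (50,25,0,-1.5):
    bot.move_pose(K(.136,.064),[180,0,y0+a]); st()
cap('side','side6'); cap('scene','s6')
for c in('scene','side'):
  for d in bot.landmark_of('stop_face',c)[:2]: q=ray(c,d['location'],.018); print(c,d['p'],((q[:2]-PAD)@U).round(4))
E
```

```text
t 49.6 tcp [0.5876 0.2997 0.0649] open 0.0143 F [-1.1 -0.3  4.9] M [-0.05  0.5  -0.01] g 58.6
0.144 F along 0.17 s 0.1444
0.143 F along 0.82 s 0.1436
0.142 F along 0.57 s 0.1426
0.141 F along -0.17 s 0.1417
0.14 F along 1.61 s 0.1406
0.139 F along 0.96 s 0.1396
0.138 F along 1.25 s 0.1387
0.137 F along 1.35 s 0.1376
0.136 F along 1.23 s 0.1368
t 53.4 tcp [0.5759 0.2211 0.0649] open 0.0145 F [-2.6  1.6  5.6] M [ 0.74  0.8  -0.04] g 58.6
t 53.9 tcp [0.5758 0.221  0.0648] open 0.0148 F [-2.3  0.7  6.3] M [ 0.63  0.8  -0.09] g 58.7
t 54.4 tcp [0.5758 0.2209 0.0649] open 0.0143 F [-2.8  1.2  6. ] M [ 0.61  0.93 -0.1 ] g 58.7
t 54.9 tcp [0.5757 0.2209 0.0649] open 0.0141 F [-4.9  2.1  8.1] M [ 0.61  1.15 -0.06] g 58.8
t 55.1 tcp [0.5757 0.2209 0.0649] open 0.0144 F [-3.1  1.4  7.3] M [0.65 1.17 0.04] g 58.8
scene 0.89 0.0459
side 0.73 0.0537
```

```bash
python3 -c "
import cv2;a=cv2.imread('pics/side6.png')[120:270,200:400];b=cv2.imread('pics/s6.png')[230:430,330:570]
a=cv2.resize(a,(400,300));b=cv2.resize(b,(400,333))[:300]
cv2.imwrite('pics/c6.png',cv2.hconcat([a,b]))"
```

```text
(no output)
```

View pics/c6.png

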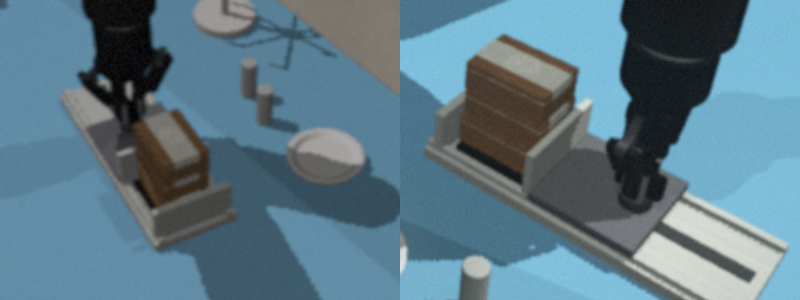

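The stop is against the column and the knob is turned home. I'll let go, retreat and check from above.

```bash
python3 - <<'E'
from h import *
bot.grip(.03); bot.grip(.05); bot.movel(K(.136,.2),max_speed=.12)
bot.move_pose(K(.06,.36),[180,0,TH-90])
for o in cartons('wrist',.086,'w7'):
    d=np.array(o[:2])-PAD
    if np.linalg.norm(d)<.1: print('top across',(d@[U[1],-U[0]]).round(4),'along',(d@U).round(4),'dyaw',round(o[2]-TH,1),round(o[3],2))
for l,z in(('stop_face',.018),('clamp_grip',.058)):
    for d in bot.landmark_of(l,'wrist')[:1]: print(l,((ray('wrist',d['location'],z)[:2]-PAD)@U).round(4))
st()
E
```

```text
top across -0.0001 along 0.0006 dyaw -0.0 0.98
clamp_grip 0.1333
t 58.2 tcp [0.564  0.1454 0.3584] open 0.0498 F [ 0.2 -0.5 -0.5] M [ 0.07 -0.02 -0.  ] g 0.0
```

View pics/w7.png

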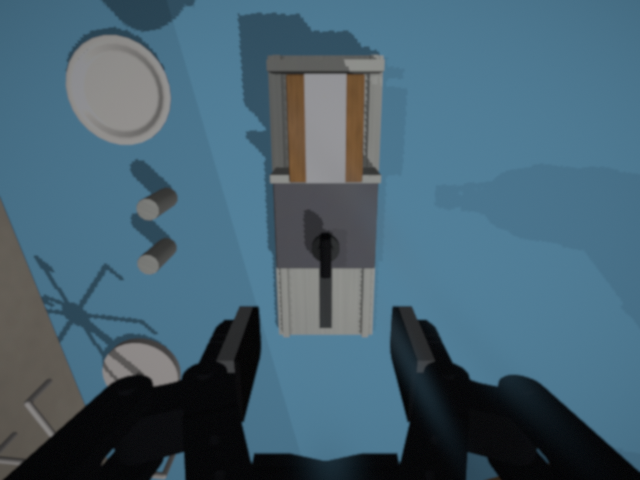

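The knob lies along the track at (325,245), so it is tight. The stop plate (row 179) is against the square column (columns 287-363), and everything else is in place. Handing in.

```bash
python3 -c "
from h import *
print(bot.job_done())"
```

```text
the job is handed in; nothing more can be done
None
```

I handed the job in after about 58 s of robot time: the three cartons are stacked square on the pad, the stop is up against them and the knob is tight; the hand-in call gave no verdict.

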